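# Pack three spice tins in the order box and tip its lid shut

## Task

Pack the bread customer's order: put the three red spice tins upright into the wooden box, one in each pocket, letting each go low in its pocket rather than dropping it in from above the rim. Then tip the open lid over so that it comes fully shut. Leave the jar, the bottle and the bowl standing where they are.

Things in the scene. Friction and masses are not known exactly. Their poses are not given: they have to be found in the camera images.
- tin_a_center (a point): Round closed spice tin, brick-red with a pale paper band and a bare steel lid, 62 mm across, 60 mm tall, about 0.16 kg, standing on the counter among other things with about 25 mm or more clear on every side. This point is its centre, half-way up; z is its axis, up.
- tin_b_center (a point): Round closed spice tin, brick-red with a pale paper band and a bare steel lid, 62 mm across, 60 mm tall, about 0.16 kg, standing on the counter among other things with about 25 mm or more clear on every side. This point is its centre, half-way up; z is its axis, up.
- tin_c_center (a point): Round closed spice tin, brick-red with a pale paper band and a bare steel lid, 62 mm across, 60 mm tall, about 0.16 kg, standing on the counter among other things with about 25 mm or more clear on every side. This point is its centre, half-way up; z is its axis, up.
- order_box: Open wooden order box, fixed to the counter: 300 mm long (its x), 138 mm wide (its y), rim 72 mm above the counter, walls and floor 6 mm. Origin: centre of the underside, z up. On its floor lies a blue divider 22 mm thick (top 28 mm above the counter) with three square pockets in a row along x. Above the divider the box is clear from wall to wall: 32 mm between a seated tin and each long wall.
- pocket0 (a point): Centre of the floor of the box's pocket at x = -88 mm, y = 0, 6 mm above the counter; axes as the box's. The pocket is 70 mm square and 22 mm deep; a tin standing in it has its centre 36 mm and its top 66 mm above the counter.
- pocket1 (a point): Centre of the floor of the box's pocket at x = 0 mm, y = 0, 6 mm above the counter; axes as the box's. The pocket is 70 mm square and 22 mm deep; a tin standing in it has its centre 36 mm and its top 66 mm above the counter.
- pocket2 (a point): Centre of the floor of the box's pocket at x = 88 mm, y = 0, 6 mm above the counter; axes as the box's. The pocket is 70 mm square and 22 mm deep; a tin standing in it has its centre 36 mm and its top 66 mm above the counter.
- lid (a joint): Wooden lid, 300 x 138 x 8 mm, 0.22 kg, hinged on the rim at the box's +y side. 0: shut; 1.57: upright; 2.0: open, leaning back against its stop (free edge then 57 mm beyond the hinge in box +y, 197 mm above the counter). No spring, hardly any friction: pushed from behind past upright, it falls shut by its own weight within a second.
- lid_hinge (a point): Middle of the lid's hinge line: box x = 0, y = +69 mm, 72.5 mm above the counter. Its axes turn with the lid: x along the hinge; the lid reaches from here along its -y; +z points out of its outer face (up when shut, away from the box when open).
- lid_edge (a point): Middle of the lid's free edge on its outer face, 138 mm from the hinge line. Axes as those of the lid.
- honey_jar: Bystander: amber glass jar with a brass cap, 60 mm across, 90 mm tall; origin at the centre of its underside.
- oil_bottle: Bystander: green bottle with a black cap, 54 mm across, 130 mm tall; origin at the centre of its underside.
- dip_bowl: Bystander: small blue ceramic bowl, 72 mm across, 42 mm tall; origin at the centre of its underside.
Mind the look-alikes: they are no part of the job. Leave any green, purple or turquoise look-alike of the part that bears tin_a_center alone.

How it is judged:
On the way:
1. all three tins stand in the pockets, let go, with the lid still open (beyond 1.4 rad) ((distance between tin_a_center and pocket0 below 0.036 m or distance between tin_a_center and pocket1 below 0.036 m or distance between tin_a_center and pocket2 below 0.036 m) and z of each of tin_a_center, tin_b_center, tin_c_center in the frame of order_box below 0.04 m and angle between each of tin_a_center, tin_b_center, tin_c_center's own z axis and vertical below 0.1 rad and contact force between the fingers and tin_a below 0.05 N and (distance between tin_b_center and pocket0 below 0.036 m or distance between tin_b_center and pocket1 below 0.036 m or distance between tin_b_center and pocket2 below 0.036 m) and contact force between the fingers and tin_b below 0.05 N and (distance between tin_c_center and pocket0 below 0.036 m or distance between tin_c_center and pocket1 below 0.036 m or distance between tin_c_center and pocket2 below 0.036 m) and contact force between the fingers and tin_c below 0.05 N and value of joint lid above 1.4 rad), for 0.2 s.
At the end, for the whole second after the job is handed in: Each of the three tins stands upright (within 0.1 rad) on the floor of a pocket, one to a pocket (the tin's centre within 36 mm of the pocket's floor point and less than 40 mm above the box's underside), let go and at rest, and the lid is shut (below 0.05 rad) and still ((distance between tin_a_center and pocket0 below 0.036 m or distance between tin_a_center and pocket1 below 0.036 m or distance between tin_a_center and pocket2 below 0.036 m) and z of each of tin_a_center, tin_b_center, tin_c_center in the frame of order_box below 0.04 m and angle between each of tin_a_center, tin_b_center, tin_c_center's own z axis and vertical below 0.1 rad and contact force between the fingers and tin_a below 0.05 N and (distance between tin_b_center and pocket0 below 0.036 m or distance between tin_b_center and pocket1 below 0.036 m or distance between tin_b_center and pocket2 below 0.036 m) and contact force between the fingers and tin_b below 0.05 N and (distance between tin_c_center and pocket0 below 0.036 m or distance between tin_c_center and pocket1 below 0.036 m or distance between tin_c_center and pocket2 below 0.036 m) and contact force between the fingers and tin_c below 0.05 N and value of joint lid below 0.05 rad and velocity of joint lid below 0.05 rad/s and linear speed of each of tin_a, tin_b, tin_c below 0.02 m/s); the robot touches nothing.
It fails at once if a tin is dropped into its pocket from high up (a tin over a pocket, within 30 mm, moves faster than 0.85 m/s: a free fall of about 37 mm) ((linear speed of tin_a above 0.85 m/s and (horizontal distance between tin_a_center and pocket0 below 0.03 m or horizontal distance between tin_a_center and pocket1 below 0.03 m or horizontal distance between tin_a_center and pocket2 below 0.03 m)) or (linear speed of tin_b above 0.85 m/s and (horizontal distance between tin_b_center and pocket0 below 0.03 m or horizontal distance between tin_b_center and pocket1 below 0.03 m or horizontal distance between tin_b_center and pocket2 below 0.03 m)) or (linear speed of tin_c above 0.85 m/s and (horizontal distance between tin_c_center and pocket0 below 0.03 m or horizontal distance between tin_c_center and pocket1 below 0.03 m or horizontal distance between tin_c_center and pocket2 below 0.03 m))).
It fails at once if the jar, the bottle or the bowl is shifted by more than 30 mm or tipped by more than 0.3 rad (distance of any of honey_jar, oil_bottle, dip_bowl from where it was at the start of the episode above 0.03 m or angle between any of honey_jar, oil_bottle, dip_bowl's own z axis and vertical above 0.3 rad).
It also fails if it takes over 72 s, if anything falls off the work surface, if the arm or the gripper's body presses on something with over 40 N, if the wrist force passes 120 N, or if a joint passes its speed limit or range.

## Robot

A 6-joint arm with a two-finger parallel gripper is mounted at the origin on the work surface. World frame = base frame: x ahead of the robot, y to its left, z up, the work surface at z = 0. Lengths are in m, angles in rad, forces in N, time in s.
With the tool pointing down it reaches from about 0.35 to 0.975 m from the base axis. Payload 17.4 kg.
Tool frame: the origin (TCP) lies on the centre line of the jaws, within the pads' length; the fingertips stand 19 mm ahead of it and the grasp point (between the pads) is the TCP; z points along the fingers, y is the direction in which the jaws open and shut (so a half turn about z gives the same grasp; the last joint's range is limited). The gripper opens to 85 mm and grips with 20 to 120 N. Pads are 22 mm wide; open, the fingers measure 114 mm over their backs; the gripper's body (76 mm by 85 mm) begins 54 mm behind the grasp point. The pads swing forward as they close: fully open they stand 13 mm farther back than shut.
Start: joints at [1.064, 0.116, 1.442, -0, 1.584, -0.038], TCP at [0.305, 0.602, 0.221] pointing down, gripper open.
Joint ranges: [-2.83, 2.83], [-0.83, 2.19], [0.07, 2.5], [-1.14, 4.28], [0.01, 3], [-2.97, 2.97]. Speed limits (rad/s): [1.89, 1.89, 2.22, 3.14, 3.14, 3.14].

## Interface

Orientations are given as a unit quaternion [w, x, y, z].
In Python, from station import env gives the robot as it stands.
- The arm moves only by the tool drive_tool, never from a script. Its argument "rows" is a list of rows, each a list of 4 numbers: the shift along the tool's x, y, z in m, then the turn about the tool's z in rad. In form: [[tx, ty, tz, spin], ...]. A call has 1 to 8 rows; each row shifts and turns the commanded pose from where the row before left it, along the tool's axes as they then stand; what a row does not reach is not made up. A row lasts 1/12 s, in which the tool goes at most 41.7 mm and 7.16 degrees, less where a joint would pass 70% of its speed; a pose out of reach is approached as far as the arm can. A call with a gripper value outside its range is refused whole. "claw" is the gripper command: -1 is fully open, 1 is shut, values between are in proportion, set as the call begins (left out, the last holds). The fingers move at their own pace and stop on an object; "squeeze" is the grip in N (left out, the last holds). Time passes only in rows, so rows that do not move let the fingers close. It gives the time, the measured TCP pose, the force and the opening at its end, in the units of the state.
- env.read_state(): the state, without advancing time (a new reading comes with each control period).
- env.get_image(name): name is "scene" or "top" or "wrist"; returns a dict with "image" (480x640x3 uint8, blue, green, red), "camera_matrix" (3x3 intrinsics, pixels), "origin" and "orientation" of the camera in the world. Camera axes: x right, y up, looking along -z (the intrinsics and any distortion apply to the point x, -y, -z); pixel columns grow to the right and rows downward; lengths in m; the calibration is good to about 2 mm. A picture is of the moment at which its call begins. There is no depth.
- env.finish_job(): hands the job in, once; it reports no verdict.
The state is a dict: "time": time; "qpos": joint angles; "qd": joint speeds; "effort": joint torques, N m; "ee_pos": TCP position; "orientation": TCP orientation; "wrist_force": force on the tool from outside, world axes, zero at the start; "moment": the same for the moment, N m; "grip_width": finger opening in m.
Only numpy, scipy, OpenCV 4.12 (cv2) and the standard library are available. Lean on these libraries where they do the work, as an engineer would, in place of code of your own. Each camera call takes 0.05 s, during which the arm holds its last target.

## Working session

There is one attempt and no reset: what is moved stays moved. The work goes in short steps, Python scripts to look and compute and a tool call to move; the robot and the scene stay as the last step left them, time stands still between calls to the robot, and variables do not carry over. Pictures are saved under pics/ and viewed, and the job is handed in when it is done.

Besides the shell and the picture viewer there is one more tool, called as a command line: name --pt "numbers of a row" for each row, then --argument value for the rest. drive_tool: Moves the arm, as the interface text tells. Its arguments: {"type":"object","properties":{"rows":{"type":"array","items":{"type":"array","items":{"type":"number"}}},"claw":{"type":"number"},"squeeze":{"type":"number"}},"required":["rows"]}

```bash
mkdir -p pics; ls; cat > h.py <<'E'
import numpy as np, cv2, json
from station import env
from scipy.spatial.transform import Rotation as R
def grab(n,save=None):
    d=env.get_image(n)
    if save: cv2.imwrite('pics/%s.png'%save,d['image'])
    return d
def rot(d):
    q=d['orientation']; return R.from_quat([q[1],q[2],q[3],q[0]]).as_matrix()
def ray(d,u,v):
    K=np.array(d['camera_matrix']); p=np.linalg.inv(K)@np.array([u,v,1.]); 
    return np.array(d['origin']), rot(d)@np.array([p[0],-p[1],-p[2]])
def onz(d,u,v,z):
    o,r=ray(d,u,v); return o+r*(z-o[2])/r[2]
def proj(d,P):
    c=rot(d).T@(np.array(P)-np.array(d['origin'])); K=np.array(d['camera_matrix'])
    p=K@np.array([c[0],-c[1],-c[2]]); return p[:2]/p[2]
E
python3 - <<'E'
from h import *
for n in ['scene','top','wrist']:
    d=grab(n,n+'0'); print(n,[k for k in d],np.array(d['camera_matrix']).round(1).tolist(),np.round(d['origin'],3),np.round(d['orientation'],3))
print(env.read_state())
E
```

```text
pics
scene ['image', 'camera_matrix', 'origin', 'orientation'] [[472.9, 0.0, 319.1], [0.0, 472.9, 240.8], [0.0, 0.0, 1.0]] [ 0.967 -0.265  0.678] [0.783 0.294 0.188 0.515]
top ['image', 'camera_matrix', 'origin', 'orientation'] [[446.4, 0.0, 318.5], [0.0, 446.4, 230.9], [0.0, 0.0, 1.0]] [ 0.338 -0.054  0.769] [ 0.753  0.089 -0.081 -0.647]
wrist ['image', 'camera_matrix', 'origin', 'orientation'] [[333.8, 0.0, 316.6], [0.0, 333.8, 240.7], [0.0, 0.0, 1.0]] [0.236 0.636 0.373] [ 0.842 -0.13  -0.079  0.518]
{'time': 0.15, 'qpos': array([ 1.06419026e+00,  1.16359840e-01,  1.44209613e+00,  1.09103678e-05,
        1.58400323e+00, -3.78099323e-02]), 'qd': array([-0.00095715, -0.0012959 , -0.00247771,  0.00029029,  0.00151215,
        0.00065276]), 'effort': array([ 8.74874513e-04, -7.32511640e+01, -6.32849622e+01, -4.26334637e-06,
        5.03186253e-03,  1.07905399e-05]), 'ee_pos': array([0.30491149, 0.60203892, 0.22065227]), 'orientation': array([-1.21743025e-04,  2.32257466e-01,  9.72654246e-01, -4.15852720e-04]), 'wrist_force': array([-0.06631083,  0.06883413,  0.18916038]), 'moment': array([-0.01913806, -0.00597352, -0.00368785]), 'grip_width': 0.0853408068899647}
```

View pics/top0.png

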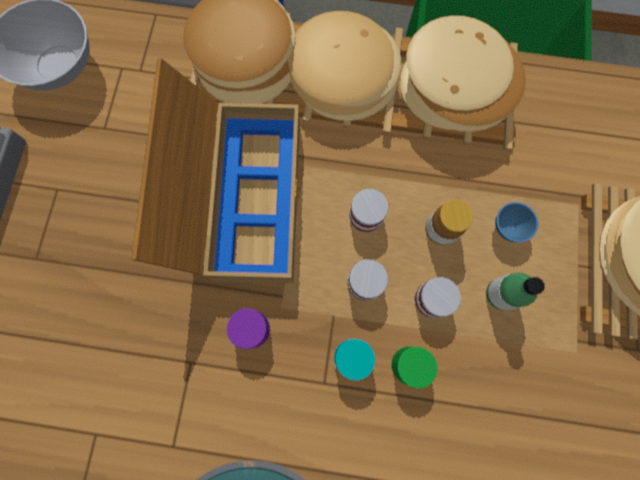

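View pics/scene0.png

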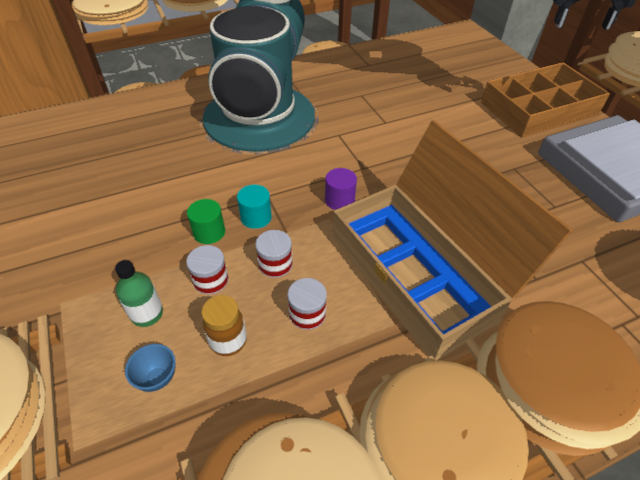

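View pics/wrist0.png

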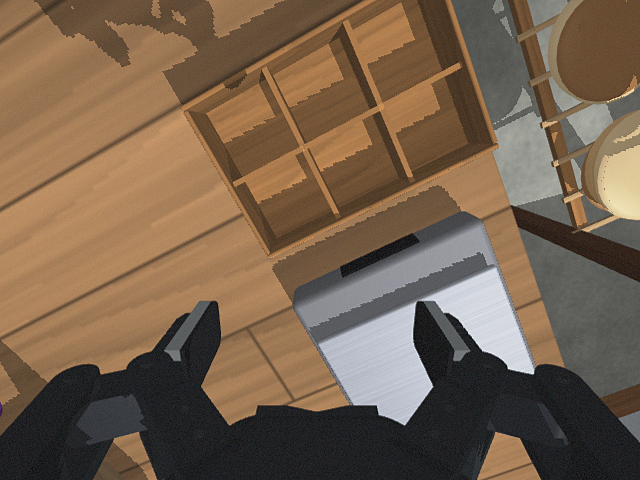

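The top view shows three steel-topped tins at (369,209), (368,279) and (438,297). The scene view shows them red-bodied at (307,303), (274,253) and (207,269). The look-alikes are purple (248,328), turquoise (355,359) and green (415,367) in the top view. I'll confirm the tins with a crop and measure them.

```bash
cat > m.py <<'E'
from h import *
t=grab('top'); s=grab('scene')
def blobs(d,lo,hi,amin,z,roi):
    hsv=cv2.cvtColor(d['image'],cv2.COLOR_BGR2HSV); m=cv2.inRange(hsv,np.array(lo),np.array(hi))
    k=np.zeros_like(m); x0,y0,x1,y1=roi; k[y0:y1,x0:x1]=m[y0:y1,x0:x1]
    k=cv2.morphologyEx(k,cv2.MORPH_OPEN,np.ones((3,3),np.uint8))
    for c in cv2.findContours(k,cv2.RETR_EXTERNAL,cv2.CHAIN_APPROX_NONE)[0]:
        if cv2.contourArea(c)<amin: continue
        h=cv2.convexHull(c)
        P=np.array([onz(d,*p[0],z)[:2] for p in h],np.float32)
        cc,r=cv2.minEnclosingCircle(P); M=cv2.moments(c)
        print([int(M['m10']/M['m00']),int(M['m01']/M['m00'])],cv2.contourArea(c),'centre',np.round(cc,4),'r',round(r,4),'bbox-c',np.round((P.max(0)+P.min(0))/2,4))
print('steel top');blobs(t,(100,0,120),(160,70,255),300,.06,(330,170,480,330))
print('steel scene');blobs(s,(100,0,120),(160,70,255),300,.06,(150,200,350,330))
print('brass');blobs(t,(15,120,90),(35,255,255),100,.09,(400,180,500,260))
hsv=cv2.cvtColor(t['image'],cv2.COLOR_BGR2HSV)
m=cv2.inRange(hsv,np.array((105,150,80)),np.array((125,255,255))); m[:, :200]=0; m[:,305:]=0; m[300:]=0
c=max(cv2.findContours(m,cv2.RETR_EXTERNAL,cv2.CHAIN_APPROX_NONE)[0],key=cv2.contourArea)
P=np.array([onz(t,*p[0],.028)[:2] for p in c],np.float32)
r=cv2.minAreaRect(P); print('blue rect',r); 
C=cv2.findContours(m,cv2.RETR_CCOMP,cv2.CHAIN_APPROX_NONE)
for c,h in zip(C[0],C[1][0]):
    if h[3]>=0 and cv2.contourArea(c)>200:
        P=np.array([onz(t,*p[0],.028)[:2] for p in c],np.float32); print('hole',cv2.minAreaRect(P))
a=cv2.resize(t['image'][90:390,190:500],None,fx=1.29,fy=1.29); a=t['image'][90:290,130:310]
cv2.imwrite('pics/boxcrop.png',cv2.resize(a,None,fx=3,fy=3,interpolation=2))
b=s['image'][170:350,150:350]; cv2.imwrite('pics/tincrop.png',cv2.resize(b,None,fx=3,fy=3,interpolation=2))
E
python3 m.py
```

```text
steel top
[440, 296] 1095.5 centre [ 0.436  -0.2386] r 0.0306 bbox-c [ 0.436  -0.2388]
[368, 278] 1051.0 centre [ 0.4463 -0.1225] r 0.0304 bbox-c [ 0.4463 -0.122 ]
[369, 206] 925.5 centre [ 0.566  -0.1095] r 0.0303 bbox-c [ 0.5661 -0.1096]
steel scene
[306, 295] 994.0 centre [ 0.5744 -0.1099] r 0.0327 bbox-c [ 0.5744 -0.1091]
[205, 260] 865.0 centre [ 0.4446 -0.2369] r 0.0338 bbox-c [ 0.4446 -0.2387]
[273, 244] 789.0 centre [ 0.4557 -0.1234] r 0.0341 bbox-c [ 0.4557 -0.122 ]
brass
[444, 248] 236.5 centre [ 0.5061 -0.2301] r 0.0304 bbox-c [ 0.5079 -0.2305]
[455, 215] 965.0 centre [ 0.5599 -0.241 ] r 0.0332 bbox-c [ 0.5631 -0.2409]
[468, 184] 636.0 centre [ 0.6177 -0.2441] r 0.0667 bbox-c [ 0.6195 -0.244 ]
blue rect ((0.5721017718315125, 0.08847065269947052), (0.27887842059135437, 0.12095162272453308), 7.073210716247559)
hole ((0.4789513647556305, 0.07264351844787598), (0.07188069820404053, 0.07261306047439575), 7.013027191162109)
hole ((0.564838707447052, 0.08339584618806839), (0.0698530450463295, 0.07278876006603241), 6.913320541381836)
hole ((0.6509981155395508, 0.09412121772766113), (0.06808438897132874, 0.0728091225028038), 7.416005611419678)
```

View pics/boxcrop.png

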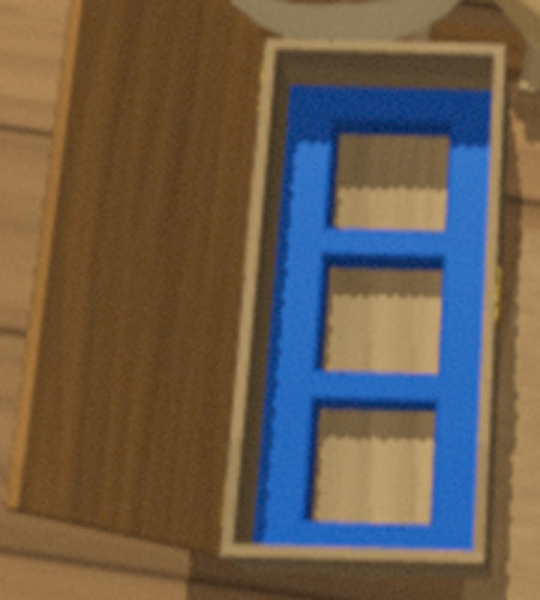

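View pics/tincrop.png

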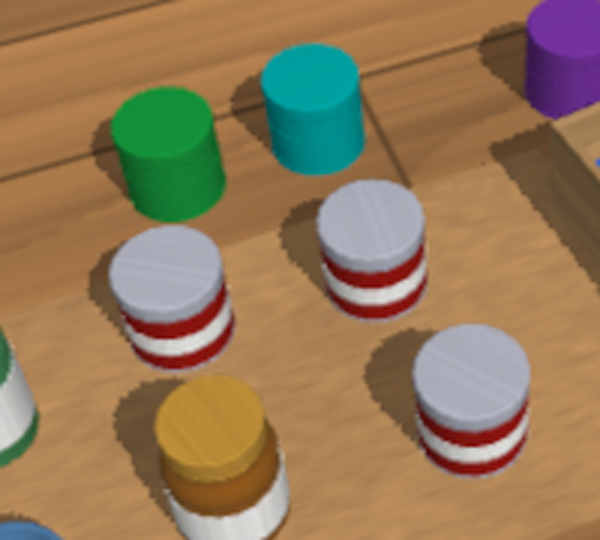

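```bash
cat > m2.py <<'E'
from h import *
t=grab('top'); s=grab('scene')
print('rim top')
cs=[(267,40),(505,44),(484,563),(220,555)]
P=np.array([onz(t,130+u/3-.33,90+v/3-.33,.072)[:2] for u,v in cs]); print(P.round(4)); print('centre',P.mean(0).round(4),np.linalg.norm(P-np.roll(P,1,0),axis=1).round(3))
a=s['image'][170:360,320:580]; cv2.imwrite('pics/boxs.png',cv2.resize(a,None,fx=3,fy=3,interpolation=2))
# predicted
c=np.array([.5651,.0825]); th=np.deg2rad(7.1); ax=np.array([np.cos(th),np.sin(th)]); ay=np.array([-ax[1],ax[0]])
for d,n in((t,'pt'),(s,'ps')):
    im=d['image'].copy()
    for hx,hy,z,col in((.15,.069,.072,(0,0,255)),(.15,.069,0,(255,255,0))):
        q=[proj(d,[*(c+ax*i*hx+ay*j*hy),z]) for i,j in((1,1),(1,-1),(-1,-1),(-1,1))]
        cv2.polylines(im,[np.int32(np.round(np.array(q)*16))],True,col,1,cv2.LINE_AA,4)
    for k in(-.088,0,.088):
        q=[proj(d,[*(c+ax*(k+i*.035)+ay*j*.035),.028]) for i,j in((1,1),(1,-1),(-1,-1),(-1,1))]
        cv2.polylines(im,[np.int32(np.round(np.array(q)*16))],True,(0,255,255),1,cv2.LINE_AA,4)
    for x,y in((.436,-.2386),(.446,-.122),(.566,-.1095)):
        for z in(.06,0):
            q=[proj(d,[x+.031*np.cos(w),y+.031*np.sin(w),z]) for w in np.linspace(0,6.28,30)]
            cv2.polylines(im,[np.int32(np.round(np.array(q)*16))],True,(0,255,0),1,cv2.LINE_AA,4)
    if n=='pt': im=im[90:340,200:500]
    else: im=im[170:370,150:530]
    cv2.imwrite('pics/%s.png'%n,cv2.resize(im,None,fx=2,fy=2,interpolation=2))
E
python3 m2.py
```

```text
rim top
[[ 0.708   0.1717]
 [ 0.7264  0.0359]
 [ 0.4283 -0.0012]
 [ 0.4118  0.1359]]
centre [0.5686 0.0856] [0.298 0.137 0.3   0.138]
```

View pics/pt.png

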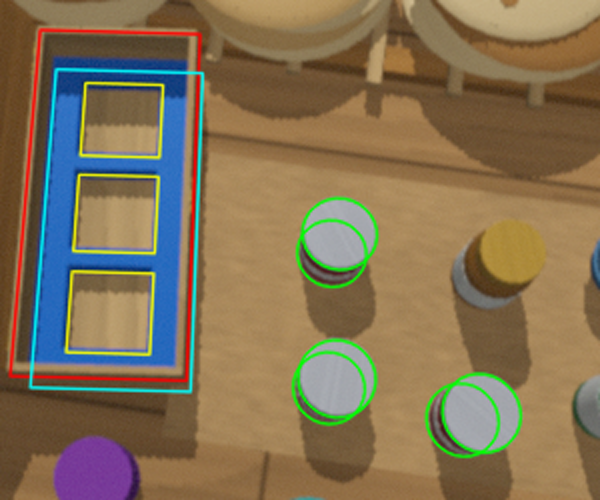

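View pics/ps.png

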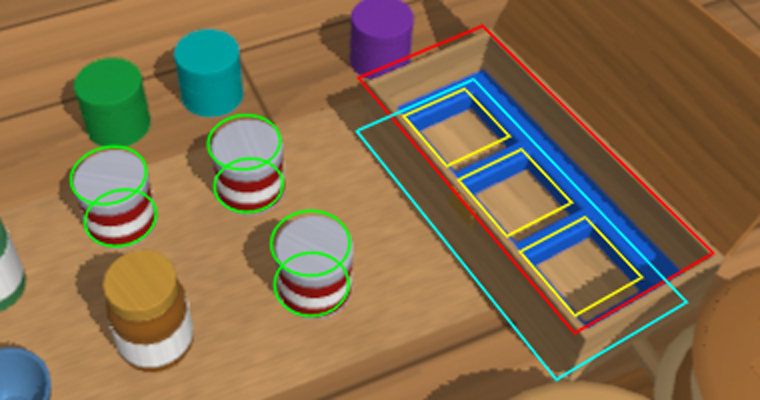

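The overlays show tin tops matching to about 3 mm, and the box centre comes out near (0.568, 0.085) with a yaw of 7.1°. All three steel-topped tins have red bodies; green, turquoise and purple are the look-alikes. Now I'll move over the first tin with the jaws along box y.

drive_tool --pt "0 0 -0.018 -0.1186" --pt "0 0 -0.018 -0.1186" --pt "0 0 -0.018 -0.1186" --pt "0 0 -0.018 -0.1186" --pt "0 0 -0.018 -0.1186" --pt "-0.0086 -0.037 0 0" --pt "-0.0086 -0.037 0 0" --pt "-0.0086 -0.037 0 0" --claw -1 --squeeze 40

```text
time: 1.02
ee_pos: [0.3444, 0.4942, 0.3111]
orientation: [0.0, -0.063, 0.998, -0.0]
wrist_force: [1.2, 0.6, -0.0]
grip_width: 0.085
```

drive_tool --pt "-0.0086 -0.037 0 0" --pt "-0.0086 -0.037 0 0" --pt "-0.0086 -0.037 0 0" --pt "-0.0086 -0.037 0 0" --pt "-0.0086 -0.037 0 0" --pt "-0.0086 -0.037 0 0" --pt "-0.0086 -0.037 0 0" --pt "-0.0086 -0.037 0 0"

```text
time: 1.68
ee_pos: [0.4494, 0.2083, 0.3115]
orientation: [0.0, -0.062, 0.998, 0.0]
wrist_force: [1.3, 1.0, 0.2]
grip_width: 0.0857
```

drive_tool --pt "-0.0086 -0.037 0 0" --pt "-0.0086 -0.037 0 0" --pt "-0.0086 -0.037 0 0" --pt "-0.0086 -0.037 0 0" --pt "-0.0086 -0.037 0 0" --pt "-0.0086 -0.037 0 0" --pt "-0.0086 -0.037 0 0" --pt "-0.0086 -0.037 0 0"

```text
time: 2.35
ee_pos: [0.5544, -0.0772, 0.3114]
orientation: [0.0, -0.062, 0.998, -0.0]
wrist_force: [0.8, 1.3, -0.8]
grip_width: 0.0855
```

```bash
cat > w.py <<'E'
from h import *
import sys
s=env.read_state(); d=grab('wrist',sys.argv[1])
q=s['orientation']; T=R.from_quat([q[1],q[2],q[3],q[0]]).as_matrix()
print(s['time'],s['ee_pos'].round(4),'tool x',T[:,0].round(4),'y',T[:,1].round(4),s['grip_width'],s['qpos'].round(2))
hsv=cv2.cvtColor(d['image'],cv2.COLOR_BGR2HSV); m=cv2.inRange(hsv,np.array((100,0,110)),np.array((165,70,255)))
m=cv2.morphologyEx(m,cv2.MORPH_OPEN,np.ones((5,5),np.uint8))
for c in cv2.findContours(m,cv2.RETR_EXTERNAL,cv2.CHAIN_APPROX_NONE)[0]:
    if cv2.contourArea(c)<600: continue
    P=np.array([onz(d,*p[0],.06)[:2] for p in cv2.convexHull(c)],np.float32); cc,r=cv2.minEnclosingCircle(P)
    M=cv2.moments(c); e=np.array([*cc,0])-s['ee_pos']
    print([int(M['m10']/M['m00']),int(M['m01']/M['m00'])],cv2.contourArea(c),'c',np.round(cc,4),'r',round(r,4),'in tool',(T.T@e)[:2].round(4))
E
python3 w.py w1
```

```text
2.35 [ 0.5544 -0.0772  0.3114] tool x [-9.923e-01 -1.236e-01 -5.000e-04] y [-1.236e-01  9.923e-01 -1.000e-04] 0.08545104518336452 [-0.18 -0.14  1.56  0.    1.73 -1.88]
[288, 207] 1722.0 c [ 0.5674 -0.1105] r 0.0309 in tool [-0.0086 -0.0346]
[287, 103] 2316.5 c [ 0.4492 -0.1241] r 0.0314 in tool [ 0.1104 -0.0335]
[184, 78] 2574.5 c [ 0.4374 -0.2387] r 0.0312 in tool [ 0.1363 -0.1457]
```

View pics/w1.png

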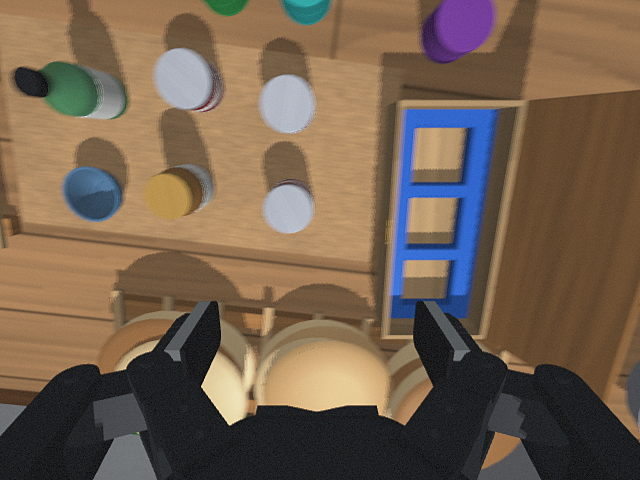

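The wrist view shows the tin tops as (288,207), (287,103) and (184,78), each fitting r = 31 mm. I'll measure the box from the same image.

```bash
python3 - <<'E'
from h import *
d=grab('wrist'); im=d['image']
hsv=cv2.cvtColor(im,cv2.COLOR_BGR2HSV)
m=cv2.inRange(hsv,np.array((105,150,40)),np.array((125,255,255))); m[:,:380]=0; m[:,520:]=0
C=cv2.findContours(m,cv2.RETR_CCOMP,cv2.CHAIN_APPROX_NONE)
for c,h in zip(C[0],C[1][0]):
    if h[3]>=0 and cv2.contourArea(c)>200:
        print(cv2.boundingRect(c),'hole',[np.round(cv2.minAreaRect(np.array([onz(d,*p[0],z)[:2] for p in c],np.float32))[k],4).tolist() for z in(.028,.006) for k in (0,1)])
print(env.read_state()['ee_pos'])
for c in ((.5686,.0856),):
  c=np.array(c); th=np.deg2rad(7.1); ax=np.array([np.cos(th),np.sin(th)]); ay=np.array([-ax[1],ax[0]])
  o=cv2.resize(im[90:350,370:570],None,fx=3,fy=3,interpolation=2)
  def dr(hx,hy,z,k,col):
    q=np.array([proj(d,[*(c+ax*(k+i*hx)+ay*j*hy),z]) for i,j in((1,1),(1,-1),(-1,-1),(-1,1))])
    q=(q-[370,90]+.5)*3-.5
    cv2.polylines(o,[np.int32(np.round(q*16))],True,col,1,cv2.LINE_AA,4)
  dr(.15,.069,.072,0,(0,0,255))
  for k in(-.088,0,.088): dr(.035,.035,.028,k,(0,255,255))
cv2.imwrite('pics/wb.png',o[:600] if False else cv2.resize(o,(460,598)))
E
```

```text
(407, 258, 50, 42) hole [[0.6518, 0.0926], [0.0631, 0.065], [0.6606, 0.1019], [0.0663, 0.0683]]
(412, 195, 54, 50) hole [[0.5668, 0.0822], [0.0674, 0.0648], [0.5712, 0.091], [0.0708, 0.068]]
(418, 125, 57, 58) hole [[0.482, 0.0716], [0.0697, 0.0647], [0.4821, 0.0799], [0.0732, 0.068]]
[ 0.55501894 -0.0792978   0.31029446]
```

View pics/wb.png

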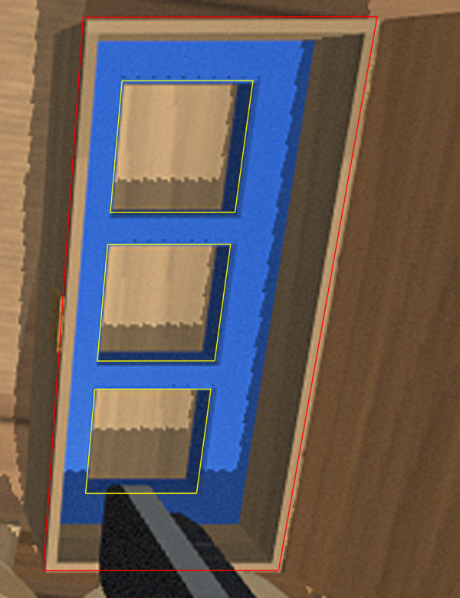

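The drawn box (red rim, yellow pockets) lies on the real edges to within about 1 mm, so I'll use this box pose. Next is tin A.

drive_tool --pt "-0.0084 -0.0325 0 0" --pt "0 0 0.0375 0" --pt "0 0 0.0375 0" --pt "0 0 0.0375 0" --pt "0 0 0.0375 0" --pt "0 0 0.0375 0" --pt "0 0 0.0375 0" --pt "0 0 0.0375 0"

```text
time: 3.12
ee_pos: [0.5663, -0.1057, 0.0473]
orientation: [0.0, -0.062, 0.998, -0.0]
wrist_force: [1.2, -0.1, 0.4]
grip_width: 0.0853
```

drive_tool --pt "0 0 0 0" --pt "0 0 0 0" --pt "0 0 0 0"

```text
time: 3.37
ee_pos: [0.5676, -0.1063, 0.0512]
orientation: [0.001, -0.062, 0.998, -0.0]
wrist_force: [0.0, -0.5, 1.6]
grip_width: 0.0855
```

drive_tool --pt "0 0 0 0" --pt "0 0 0 0" --pt "0 0 0 0" --pt "0 0 0 0" --pt "0 0 0 0" --pt "0 0 0 0" --claw 1 --squeeze 40

```text
time: 3.87
ee_pos: [0.5674, -0.1065, 0.0502]
orientation: [0.001, -0.062, 0.998, -0.0]
wrist_force: [0.6, 1.5, 8.5]
grip_width: 0.0123
```

```bash
python3 w.py w2; python3 -c "
from h import *
d=grab('scene','s2')"
```

```text
3.8667 [ 0.5674 -0.1065  0.0502] tool x [-0.9923 -0.1238 -0.0021] y [-1.238e-01  9.923e-01 -5.000e-04] 0.012317864986453946 [-0.23  0.    1.84  0.    1.29 -1.92]
[311, 289] 7158.5 c [ 0.567  -0.1088] r 0.0304 in tool [ 0.0008 -0.0022]
[317, 42] 12836.0 c [ 0.4489 -0.1214] r 0.0302 in tool [ 0.1195 -0.0002]
[37, 14] 2318.0 c [ 0.4611 -0.2216] r 0.0177 in tool [ 0.1199 -0.1011]
```

View pics/w2.png

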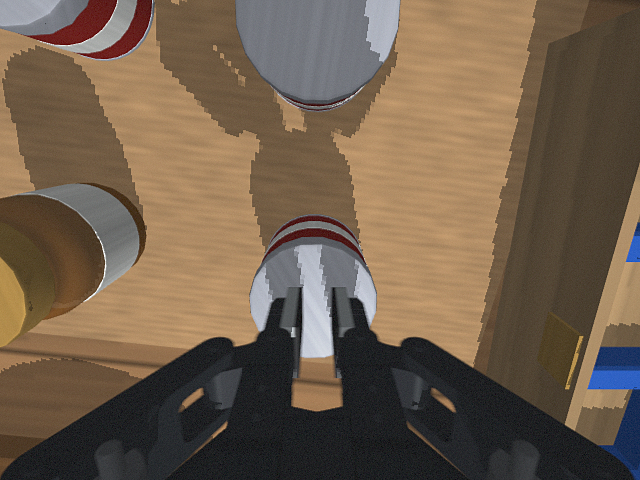

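```bash
python3 - <<'E'
import cv2
a=cv2.imread('pics/s2.png')
cv2.imwrite('pics/s2c.png',cv2.resize(a[120:370,160:460],None,fx=2.4,fy=2.4,interpolation=2))
E
```

```text
(no output)
```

View pics/s2c.png

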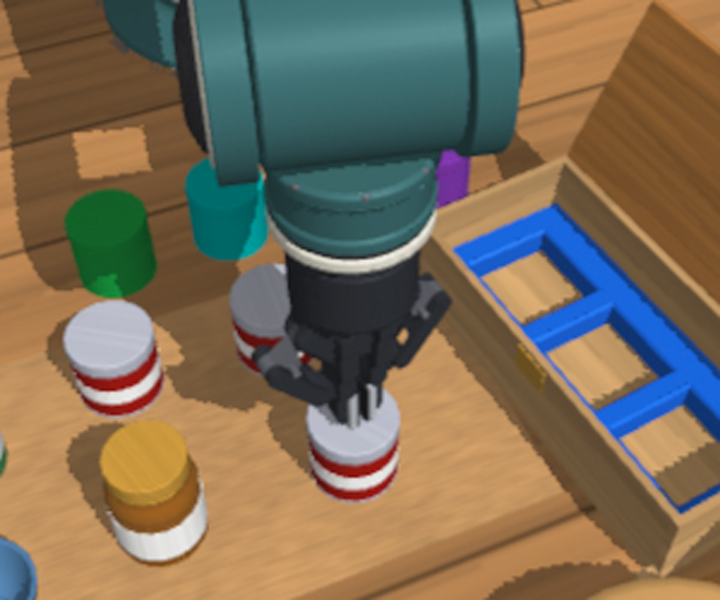

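```bash
python3 - <<'E'
from h import *
d=grab('wrist'); s=env.read_state(); p=s['ee_pos']; print(s['time'],p,s['wrist_force'],d['origin'])
for dz in (-.04,-.03,-.02,-.01,0,.01,.019): print(dz, proj(d,p-[0,0,dz]).round(1))
a=d['image'][180:420,200:440]; cv2.imwrite('pics/w3.png',cv2.resize(a,None,fx=2.4,fy=2.4,interpolation=2))
E
```

```text
4.0167 [ 0.56726854 -0.10647726  0.04993855] [-0.03926371 -0.03186966  7.68883305] [ 0.49053393 -0.11650388  0.20209255]
-0.04 [317.6 342.6]
-0.03 [317.6 328.5]
-0.02 [317.5 316.1]
-0.01 [317.4 305.2]
0 [317.4 295.6]
0.01 [317.4 286.9]
0.019 [317.3 279.9]
```

View pics/w3.png

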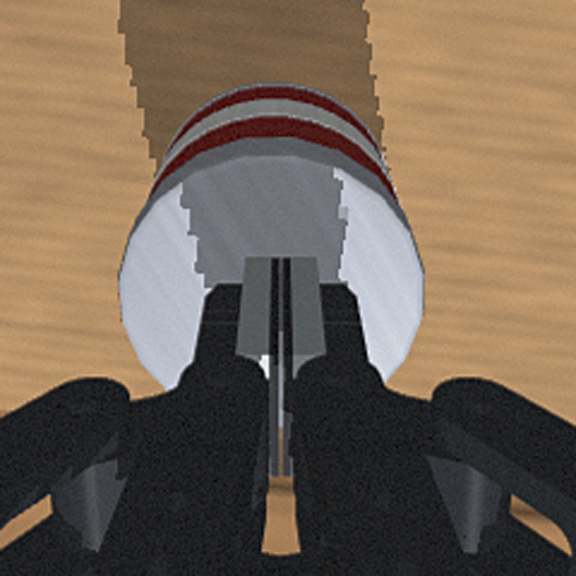

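```bash
python3 - <<'E'
from h import *
d=grab('wrist'); s=env.read_state(); p=s['ee_pos']
q=s['orientation']; T=R.from_quat([q[1],q[2],q[3],q[0]]).as_matrix()
for dz in (-.03,-.02,-.01,0,.01,.019): print(dz, [proj(d,p+T@np.array([sx*.011,w,dz])).round(0).tolist() for w in (.0425,) for sx in (1,-1)], [proj(d,p+T@np.array([.011,0.003,dz])).round(0).tolist()])
a=cv2.imread('pics/w1.png')[270:400,150:480]; cv2.imwrite('pics/w1c.png',cv2.resize(a,None,fx=2.4,fy=2.4,interpolation=2))
E
```

```text
-0.03 [[422.0, 305.0], [417.0, 351.0]] [[325.0, 305.0]]
-0.02 [[415.0, 294.0], [410.0, 337.0]] [[324.0, 294.0]]
-0.01 [[409.0, 284.0], [405.0, 325.0]] [[324.0, 284.0]]
0 [[403.0, 275.0], [400.0, 315.0]] [[324.0, 275.0]]
0.01 [[399.0, 268.0], [396.0, 305.0]] [[323.0, 268.0]]
0.019 [[395.0, 262.0], [392.0, 298.0]] [[323.0, 262.0]]
```

View pics/w1c.png

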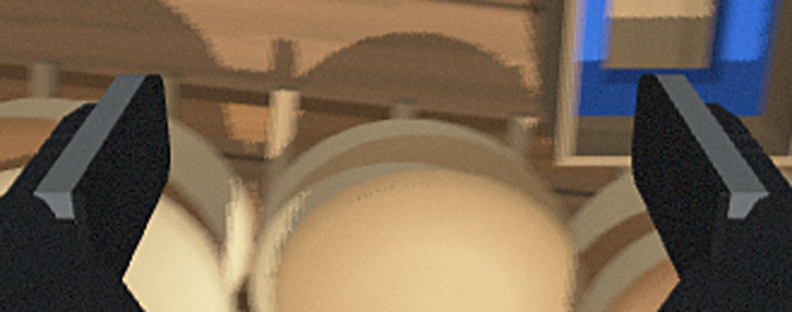

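The pictures and the contact at z = 0.06 agree. The real fingertips sit about 11 mm behind the reported TCP when closed and about 24 mm behind when open, not ahead of it. So the grip needs a reported TCP about 40 mm lower, near z = 0.010. I'll lift off, open and go again.

drive_tool --pt "0 0 -0.035 0" --pt "0 0 -0.035 0" --pt "0 0 0 0"

```text
time: 4.32
ee_pos: [0.5689, -0.1069, 0.1259]
orientation: [0.004, -0.062, 0.998, -0.001]
wrist_force: [0.5, -0.5, 1.7]
grip_width: 0.0001
```

drive_tool --pt "0 -0.0033 0 0" --pt "0 0 0 0" --pt "0 0 0 0" --pt "0 0 0 0" --pt "0 0 0 0" --pt "0 0 0 0" --claw -1

```text
time: 4.82
ee_pos: [0.5668, -0.1096, 0.118]
orientation: [-0.0, -0.062, 0.998, 0.0]
wrist_force: [0.0, 0.0, 0.3]
grip_width: 0.0722
```

```bash
python3 w.py w4
```

```text
4.8167 [ 0.5668 -0.1096  0.118 ] tool x [-9.923e-01 -1.239e-01  9.000e-04] y [-1.239e-01  9.923e-01  4.000e-04] 0.07216825605780737 [-0.24 -0.05  1.78  0.    1.41 -1.93]
[318, 254] 5871.5 c [ 0.567  -0.1088] r 0.0305 in tool [-0.0005  0.0007]
[321, 55] 9799.5 c [ 0.4483 -0.1214] r 0.0308 in tool [0.1189 0.0028]
[115, 29] 5904.0 c [ 0.4423 -0.2372] r 0.0305 in tool [ 0.1392 -0.1113]
```

View pics/w4.png

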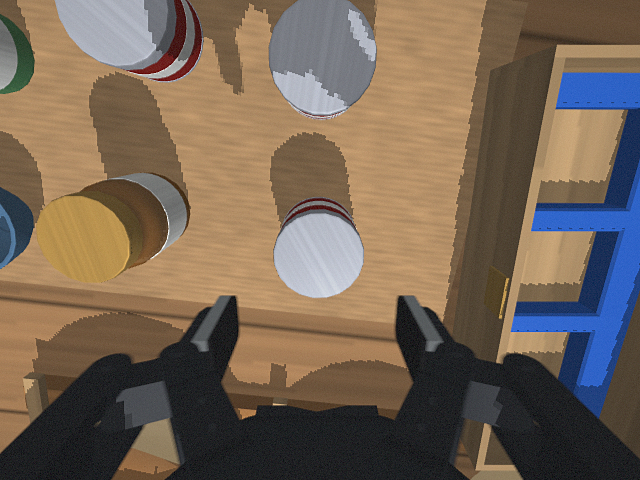

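drive_tool --pt "0 0 0 0" --pt "0 0 0 0" --pt "0 0 0.027 0" --pt "0 0 0.027 0" --pt "0 0 0.027 0" --pt "0 0 0.027 0" --pt "0 0 0 0" --pt "0 0 0 0"

```text
time: 5.53
ee_pos: [0.5664, -0.1095, 0.0102]
orientation: [-0.001, -0.062, 0.998, 0.0]
wrist_force: [-0.1, 0.2, -0.1]
grip_width: 0.0856
```

drive_tool --pt "0 0 0 0" --pt "0 0 0 0" --pt "0 0 0 0" --pt "0 0 0 0" --pt "0 0 0 0" --claw 1

```text
time: 5.95
ee_pos: [0.5681, -0.1098, 0.0132]
orientation: [0.002, -0.062, 0.998, -0.0]
wrist_force: [-2.5, 1.6, 6.8]
grip_width: 0.0613
```

```bash
python3 w.py w5; python3 - <<'E'
from h import *
a=grab('scene')['image']
cv2.imwrite('pics/s5.png',cv2.resize(a[120:370,160:460],None,fx=2.4,fy=2.4,interpolation=2))
E
```

```text
5.95 [ 0.5681 -0.1098  0.0132] tool x [-0.9923 -0.1239 -0.003 ] y [-0.1239  0.9923 -0.001 ] 0.06132521378918543 [-0.24  0.04  1.87  0.    1.23 -1.93]
[316, 344] 16892.5 c [ 0.5669 -0.1104] r 0.0302 in tool [ 0.0013 -0.0004]
[330, 34] 12960.0 c [ 0.4573 -0.1205] r 0.0284 in tool [0.1113 0.0032]
```

View pics/s5.png

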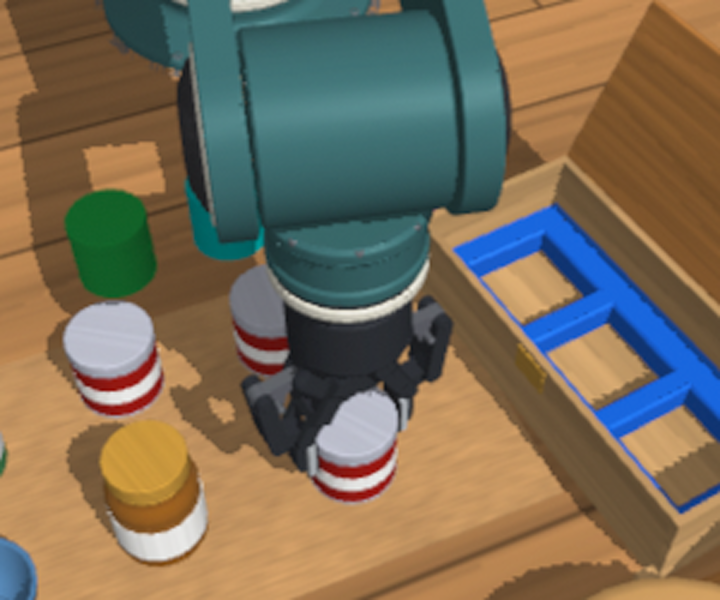

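View pics/w5.png

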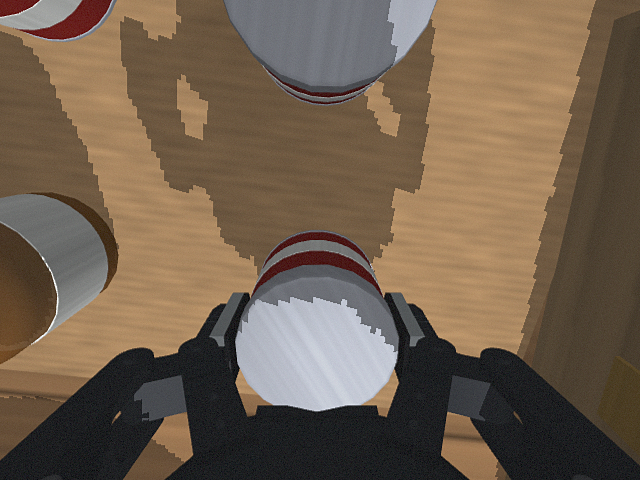

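Tin A is gripped at a width of 61 mm. I'll lift it and carry it over pocket2.

drive_tool --pt "0 0 0 0" --pt "0 0 -0.02 0" --pt "0 0 -0.028 0" --pt "0 0 -0.028 0" --pt "0 0 -0.028 0" --pt "0 0 0 0"

```text
time: 6.55
ee_pos: [0.5693, -0.1102, 0.1223]
orientation: [0.004, -0.062, 0.998, -0.001]
wrist_force: [0.0, -0.6, -1.5]
grip_width: 0.0611
```

drive_tool --pt "-0.0142 0.0242 0 0" --pt "-0.0142 0.0242 0 0" --pt "-0.0142 0.0242 0 0" --pt "-0.0142 0.0242 0 0" --pt "-0.0142 0.0242 0 0" --pt "-0.0142 0.0242 0 0" --pt "-0.0142 0.0242 0 0" --pt "-0.0142 0.0242 0 0"

```text
time: 7.22
ee_pos: [0.6563, 0.098, 0.1157]
orientation: [0.001, -0.062, 0.998, 0.0]
wrist_force: [0.3, -0.2, -2.1]
grip_width: 0.0614
```

drive_tool --pt "0 0 0 0" --pt "0 0 0 0" --pt "0 0 0 0" --pt "0 0 0 0"

```text
time: 7.55
ee_pos: [0.6556, 0.0958, 0.1151]
orientation: [0.0, -0.062, 0.998, -0.0]
wrist_force: [0.1, 0.2, -1.8]
grip_width: 0.0611
```

```bash
cat > t.py <<'E'
from h import *
import sys
s=env.read_state(); p=s['ee_pos']; q=s['orientation']; T=R.from_quat([q[1],q[2],q[3],q[0]]).as_matrix()
c=np.array([.5686,.0856]); th=np.deg2rad(7.1); ax=np.array([np.cos(th),np.sin(th)])
print(s['time'],p.round(4),T[:,1].round(3),s['wrist_force'].round(1),s['grip_width'])
for k in (-.088,0,.088): print('pocket',k,'in tool',(T.T@np.array([*(c+k*ax)-p[:2],0])).round(4))
for n in sys.argv[1:]: grab(n,'%s_%03d'%(n,s['time']*10)); print('%s_%03d'%(n,s['time']*10))
E
python3 t.py scene wrist; cp pics/scene_*.png pics/sA.png; cp pics/wrist_*.png pics/wA.png
```

```text
7.55 [0.6556 0.0958 0.1151] [-0.123  0.992 -0.   ] [ 0.1  0.2 -1.8] 0.06109322667710392
pocket -0.088 in tool [ 1.756e-01  6.000e-04 -1.000e-04]
pocket 0 in tool [ 0.0876  0.0006 -0.    ]
pocket 0.088 in tool [-0.0004  0.0006  0.    ]
scene_075
wrist_075
```

View pics/sA.png

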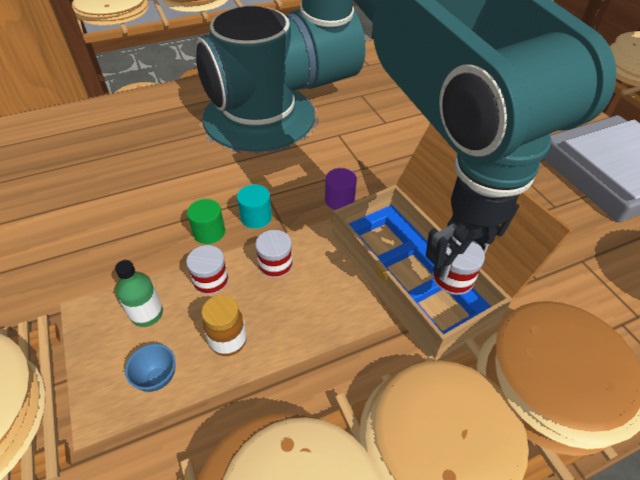

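View pics/wA.png

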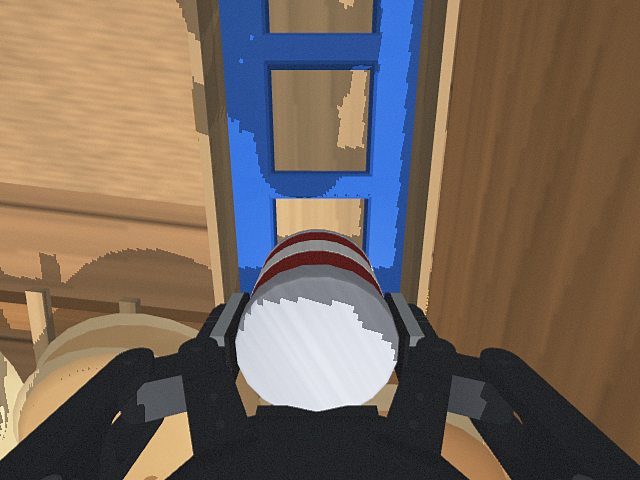

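drive_tool --pt "0 0 0.022 0" --pt "0 0 0.022 0" --pt "0 0 0.022 0" --pt "0 0 0.018 0" --pt "0 0 0.008 0" --pt "0 0 0.004 0" --pt "0 0 0 0" --pt "0 0 0 0"

```text
time: 8.32
ee_pos: [0.6561, 0.0962, 0.0198]
orientation: [0.001, -0.062, 0.998, 0.0]
wrist_force: [-0.2, 0.2, -2.3]
grip_width: 0.0606
```

```bash
python3 t.py scene; python3 - <<'E'
import cv2,glob,os
f=max(glob.glob('pics/scene_*.png'),key=os.path.getmtime)
a=cv2.imread(f); cv2.imwrite('pics/sB.png',cv2.resize(a[170:370,330:570],None,fx=3,fy=3,interpolation=2))
E
```

```text
8.3167 [0.6561 0.0962 0.0198] [-0.123  0.992 -0.   ] [-0.2  0.2 -2.3] 0.06062452103766151
pocket -0.088 in tool [ 0.1762  0.0003 -0.0002]
pocket 0 in tool [ 0.0882  0.0003 -0.0001]
pocket 0.088 in tool [ 0.0002  0.0003 -0.    ]
scene_083
```

View pics/sB.png

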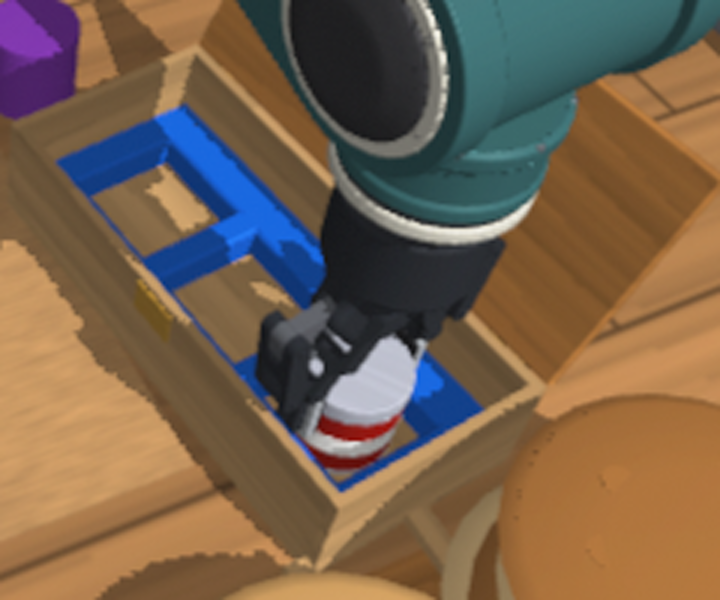

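drive_tool --pt "0 0 0.001 0" --pt "0 0 0 0" --pt "0 0 0 0" --pt "0 0 0 0" --claw -0.8

```text
time: 8.7
ee_pos: [0.6559, 0.0965, 0.0179]
orientation: [0.0, -0.062, 0.998, -0.0]
wrist_force: [0.4, -0.0, -0.1]
grip_width: 0.0769
```

drive_tool --pt "0 0 -0.01 0" --pt "0 0 -0.025 0" --pt "0 0 -0.035 0" --pt "0 0 -0.035 0" --pt "0 0 0 0" --pt "0 0 0 0" --claw -1

```text
time: 9.2
ee_pos: [0.6568, 0.0967, 0.1261]
orientation: [0.002, -0.062, 0.998, 0.0]
wrist_force: [0.0, 0.2, 0.1]
grip_width: 0.0856
```

```bash
python3 t.py scene; python3 w.py w6; python3 - <<'E'
import cv2,glob,os
f=max(glob.glob('pics/scene_*.png'),key=os.path.getmtime)
a=cv2.imread(f); b=cv2.imread('pics/w6.png')
import numpy as np
cv2.imwrite('pics/sC.png',np.hstack([cv2.resize(a[170:370,330:570],(400,333)),cv2.resize(b,(400,300))[:300] if False else cv2.copyMakeBorder(cv2.resize(b,(400,300)),0,33,0,0,0)]))
E
```

```text
9.2 [0.6568 0.0967 0.1261] [-0.124  0.992 -0.   ] [0.  0.2 0.1] 0.08558722358510927
pocket -0.088 in tool [ 0.1769 -0.     -0.0008]
pocket 0 in tool [ 0.0889 -0.0001 -0.0004]
pocket 0.088 in tool [ 0.0009 -0.0001 -0.    ]
scene_092
9.25 [0.656  0.0966 0.1239] tool x [-0.9923 -0.1239 -0.0017] y [-0.1239  0.9923 -0.    ] 0.085802663934809 [ 0.11  0.13  1.58 -0.    1.42 -1.59]
[316, 252] 5909.5 c [0.6574 0.0962] r 0.0315 in tool [-0.0012 -0.0006]
```

View pics/sC.png

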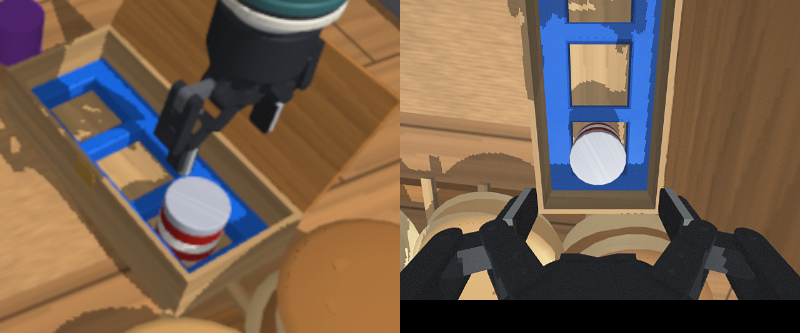

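Tin A sits upright in pocket2. Next is tin B.

drive_tool --pt "0.0259 -0.0213 0 0" --pt "0.0259 -0.0213 0 0" --pt "0.0259 -0.0213 0 0" --pt "0.0259 -0.0213 0 0" --pt "0.0259 -0.0213 0 0" --pt "0.0259 -0.0213 0 0" --pt "0.0259 -0.0213 0 0" --pt "0.0259 -0.0213 0 0"

```text
time: 9.97
ee_pos: [0.4694, -0.0989, 0.1214]
orientation: [-0.001, -0.062, 0.998, 0.0]
wrist_force: [-1.1, -0.8, 0.7]
grip_width: 0.0856
```

drive_tool --pt "0.0259 -0.0213 0 0" --pt "0 0 0 0" --pt "0 0 0 0" --pt "0 0 0 0"

```text
time: 10.3
ee_pos: [0.4481, -0.1224, 0.1221]
orientation: [-0.0, -0.062, 0.998, 0.0]
wrist_force: [0.8, -0.5, -0.6]
grip_width: 0.0856
```

```bash
python3 w.py w7
```

```text
10.3 [ 0.4481 -0.1224  0.1221] tool x [-9.924e-01 -1.233e-01  7.000e-04] y [-1.233e-01  9.924e-01  6.000e-04] 0.08557920231063974 [-0.32 -0.32  2.    0.    1.46 -2.02]
[318, 251] 5690.0 c [ 0.4471 -0.1216] r 0.0304 in tool [0.0008 0.0009]
[145, 214] 6376.5 c [ 0.4365 -0.2375] r 0.031 in tool [ 0.0256 -0.1129]
```

View pics/w7.png

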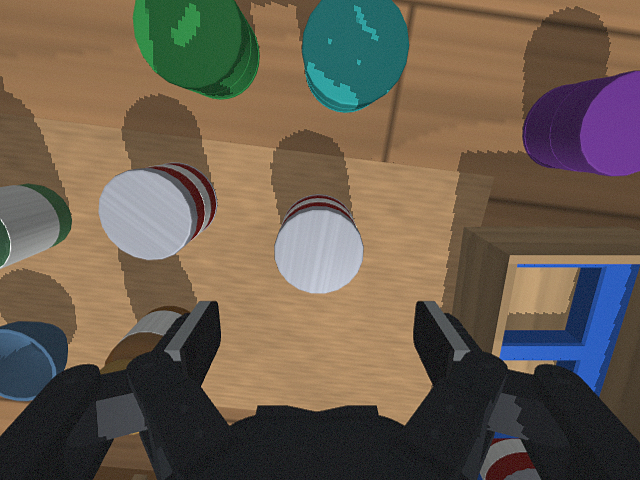

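Aligned within 1 mm over the red tin at (318,251). Now I'll descend, grip and lift.

drive_tool --pt "0.0008 0.0009 0.028 0" --pt "0 0 0.028 0" --pt "0 0 0.028 0" --pt "0 0 0.027 0" --pt "0 0 0 0" --pt "0 0 0 0"

```text
time: 10.85
ee_pos: [0.4469, -0.1209, 0.0109]
orientation: [-0.001, -0.063, 0.998, 0.001]
wrist_force: [0.2, 0.6, 1.6]
grip_width: 0.0856
```

drive_tool --pt "0 0 0 0" --pt "0 0 0 0" --pt "0 0 0 0" --pt "0 0 0 0" --pt "0 0 0 0" --pt "0 0 0 0" --claw 1

```text
time: 11.35
ee_pos: [0.4485, -0.1219, 0.0138]
orientation: [0.001, -0.062, 0.998, -0.0]
wrist_force: [-0.1, 1.2, 5.3]
grip_width: 0.0613
```

drive_tool --pt "0 0 -0.02 0" --pt "0 0 -0.028 0" --pt "0 0 -0.028 0" --pt "0 0 -0.028 0" --pt "0 0 0 0" --pt "0 0 0 0"

```text
time: 11.85
ee_pos: [0.4483, -0.1221, 0.1183]
orientation: [0.002, -0.062, 0.998, -0.001]
wrist_force: [-0.1, -1.2, -2.5]
grip_width: 0.0607
```

```bash
python3 t.py; python3 w.py w8
```

```text
11.85 [ 0.4483 -0.1221  0.1183] [-0.124  0.992 -0.002] [-0.1 -1.2 -2.5] 0.0606649714982443
pocket -0.088 in tool [-5.710e-02  1.912e-01 -1.000e-04]
pocket 0 in tool [-0.1451  0.1912  0.0002]
pocket 0.088 in tool [-0.2331  0.1911  0.0006]
11.85 [ 0.4483 -0.1221  0.1183] tool x [-0.9923 -0.1239 -0.0041] y [-0.1239  0.9923 -0.002 ] 0.0606649714982443 [-0.32 -0.32  2.01 -0.    1.44 -2.02]
[316, 342] 17174.0 c [ 0.521  -0.1135] r 0.0601 in tool [-0.0727 -0.0003]
[142, 214] 6577.0 c [ 0.436  -0.2371] r 0.031 in tool [ 0.0269 -0.1124]
```

drive_tool --pt "-0.0181 0.0239 0 0" --pt "-0.0181 0.0239 0 0" --pt "-0.0181 0.0239 0 0" --pt "-0.0181 0.0239 0 0" --pt "-0.0181 0.0239 0 0" --pt "-0.0181 0.0239 0 0" --pt "-0.0181 0.0239 0 0" --pt "-0.0181 0.0239 0 0"

```text
time: 12.57
ee_pos: [0.5673, 0.0874, 0.1144]
orientation: [-0.001, -0.062, 0.998, -0.0]
wrist_force: [0.2, -0.5, -0.9]
grip_width: 0.061
```

drive_tool --pt "0 0 0 0" --pt "0 0 0 0" --pt "0 0 0 0" --pt "0 0 0 0"

```text
time: 12.9
ee_pos: [0.5667, 0.0852, 0.1152]
orientation: [-0.0, -0.062, 0.998, -0.0]
wrist_force: [-0.0, -0.7, -1.3]
grip_width: 0.0609
```

```bash
python3 t.py; python3 w.py w9
```

```text
12.9 [0.5667 0.0852 0.1152] [-0.123  0.992 -0.   ] [-0.  -0.7 -1.3] 0.06089234046826009
pocket -0.088 in tool [0.0861 0.0001 0.0001]
pocket 0 in tool [-0.0019  0.0002 -0.    ]
pocket 0.088 in tool [-0.0899  0.0002 -0.0001]
12.9 [0.5667 0.0852 0.1152] tool x [-9.924e-01 -1.233e-01  9.000e-04] y [-1.233e-01  9.924e-01 -1.000e-04] 0.06089234046826009 [ 0.1  -0.06  1.79 -0.    1.41 -1.59]
[316, 342] 17370.0 c [0.6362 0.0933] r 0.0595 in tool [-0.07   -0.0006]
```

View pics/w9.png

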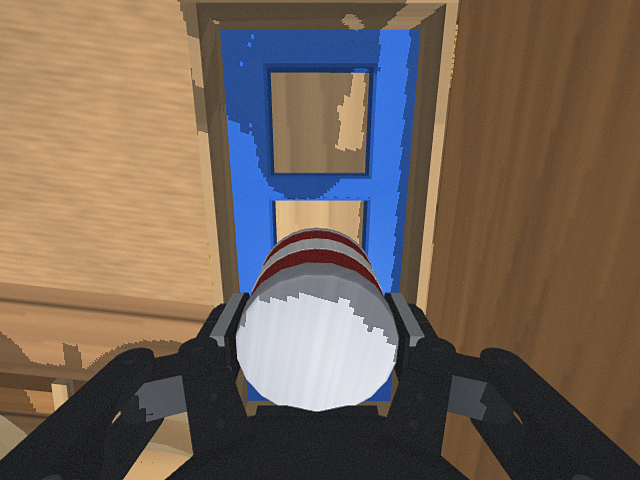

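Tin B is over pocket1, about 2 mm off in tool x. I'll correct that, lower and release.

drive_tool --pt "-0.0018 0 0.022 0" --pt "0 0 0.022 0" --pt "0 0 0.022 0" --pt "0 0 0.018 0" --pt "0 0 0.008 0" --pt "0 0 0.004 0" --pt "0 0 0 0" --pt "0 0 0 0"

```text
time: 13.62
ee_pos: [0.5694, 0.0857, 0.0207]
orientation: [0.001, -0.062, 0.998, 0.0]
wrist_force: [-0.2, -0.1, -0.9]
grip_width: 0.061
```

```bash
python3 t.py scene; python3 - <<'E'
import cv2,glob,os
f=max(glob.glob('pics/scene_*.png'),key=os.path.getmtime)
a=cv2.imread(f); cv2.imwrite('pics/sD.png',cv2.resize(a[170:370,330:570],None,fx=2.5,fy=2.5,interpolation=2))
E
```

```text
13.6167 [0.5694 0.0857 0.0207] [-0.123  0.992 -0.   ] [-0.2 -0.1 -0.9] 0.06102420169445545
pocket -0.088 in tool [ 0.0888 -0.     -0.0001]
pocket 0 in tool [ 0.0008 -0.     -0.    ]
pocket 0.088 in tool [-0.0872  0.      0.0001]
scene_136
```

View pics/sD.png

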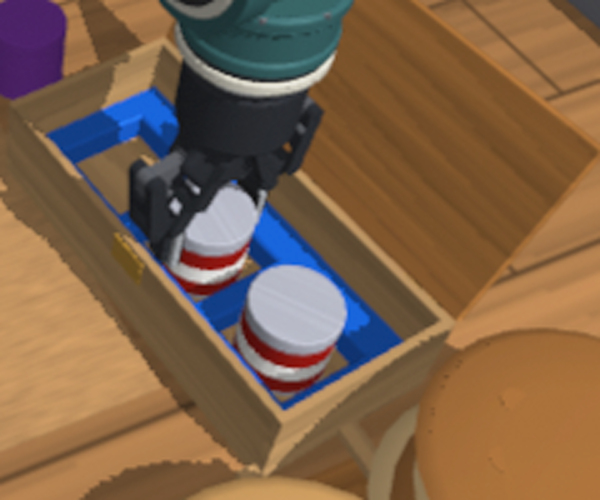

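Tin B is inside pocket1. I'll release it, rise and go over tin C.

drive_tool --pt "0 0 0.001 0" --pt "0 0 0 0" --pt "0 0 0 0" --pt "0 0 0 0" --claw -0.8

```text
time: 14.0
ee_pos: [0.5691, 0.0861, 0.0189]
orientation: [0.0, -0.062, 0.998, -0.0]
wrist_force: [-0.4, -0.8, -0.1]
grip_width: 0.0768
```

drive_tool --pt "0 0 -0.01 0" --pt "0 0 -0.025 0" --pt "0 0 -0.035 0" --pt "0 0 -0.035 0" --pt "0 0 0 0" --pt "0 0 0 0" --claw -1

```text
time: 14.5
ee_pos: [0.5701, 0.0863, 0.1268]
orientation: [0.002, -0.062, 0.998, 0.0]
wrist_force: [0.4, 0.1, -1.6]
grip_width: 0.0856
```

```bash
python3 t.py scene; python3 w.py w10
```

```text
14.5 [0.5701 0.0863 0.1268] [-0.124  0.992 -0.   ] [ 0.4  0.1 -1.6] 0.08560125709361323
pocket -0.088 in tool [ 0.0896 -0.0004 -0.0004]
pocket 0 in tool [ 0.0016 -0.0005 -0.    ]
pocket 0.088 in tool [-0.0864 -0.0005  0.0004]
scene_145
14.55 [0.5693 0.0862 0.1247] tool x [-0.9923 -0.1239 -0.0016] y [-0.1239  0.9923 -0.    ] 0.08550733252284663 [ 0.11 -0.06  1.78  0.    1.42 -1.59]
[315, 361] 4202.5 c [0.6592 0.0962] r 0.0314 in tool [-0.0903 -0.0012]
[316, 251] 5875.5 c [0.5701 0.0855] r 0.0315 in tool [-0.0005 -0.0008]
```

drive_tool --pt "0.0171 -0.0305 0 0" --pt "0.0171 -0.0305 0 0" --pt "0.0171 -0.0305 0 0" --pt "0.0171 -0.0305 0 0" --pt "0.0171 -0.0305 0 0" --pt "0.0171 -0.0305 0 0" --pt "0.0171 -0.0305 0 0" --pt "0.0171 -0.0305 0 0"

```text
time: 15.27
ee_pos: [0.4621, -0.1741, 0.1226]
orientation: [-0.001, -0.062, 0.998, 0.0]
wrist_force: [0.5, -0.7, -0.3]
grip_width: 0.0852
```

drive_tool --pt "0.0171 -0.0305 0 0" --pt "0.0171 -0.0305 0 0" --pt "0 0 0 0" --pt "0 0 0 0" --pt "0 0 0 0"

```text
time: 15.68
ee_pos: [0.4369, -0.2374, 0.1228]
orientation: [-0.001, -0.062, 0.998, 0.001]
wrist_force: [-0.2, -0.3, -0.4]
grip_width: 0.0853
```

```bash
python3 w.py w11; python3 t.py scene; python3 - <<'E'
import cv2,numpy as np
a=cv2.imread('pics/w10.png');b=cv2.imread('pics/w11.png')
cv2.imwrite('pics/sE.png',np.hstack([cv2.resize(a,(400,300)),cv2.resize(b,(400,300))]))
E
```

```text
15.6833 [ 0.4369 -0.2374  0.1228] tool x [-0.9924 -0.1232  0.0011] y [-0.1232  0.9924  0.0012] 0.08526423780098573 [-0.55 -0.24  1.94  0.    1.44 -2.24]
[315, 250] 5678.0 c [ 0.4357 -0.2387] r 0.0305 in tool [ 0.0012 -0.0014]
15.7333 [ 0.4372 -0.237   0.123 ] [-0.124  0.992  0.001] [1.  0.2 0.1] 0.08530877038787164
pocket -0.088 in tool [-8.250e-02  3.038e-01  2.000e-04]
pocket 0 in tool [-1.705e-01  3.038e-01  2.000e-04]
pocket 0.088 in tool [-2.585e-01  3.037e-01  1.000e-04]
scene_157
```

View pics/sE.png

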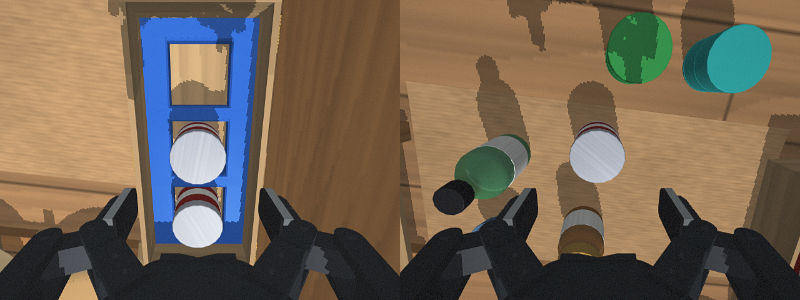

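```bash
python3 - <<'E'
from h import *
t=grab('top'); b=cv2.imread('pics/top0.png')
hsv=cv2.cvtColor(b,cv2.COLOR_BGR2HSV); m=cv2.inRange(hsv,np.array((0,0,0)),np.array((180,255,50))); k=m*0; k[265:310,515:560]=m[265:310,515:560]
ys,xs=np.nonzero(k); print(len(xs),xs.mean(),ys.mean(),onz(t,xs.mean(),ys.mean(),.13).round(3))
print('jar',onz(t,455,215,.09).round(3))
E
```

```text
260 533.2423076923077 285.8538461538462 [ 0.461 -0.351  0.13 ]
jar [ 0.563 -0.243  0.09 ]
```

The bottle axis is at (0.461, -0.351), which leaves about 28 mm between its side and the open finger backs. Now I'll grip tin C.

drive_tool --pt "0.001 -0.0016 0.028 0" --pt "0 0 0.028 0" --pt "0 0 0.028 0" --pt "0 0 0.028 0" --pt "0 0 0 0" --pt "0 0 0 0"

```text
time: 16.33
ee_pos: [0.4361, -0.2384, 0.0112]
orientation: [-0.001, -0.063, 0.998, 0.001]
wrist_force: [0.7, 0.5, 0.4]
grip_width: 0.0853
```

drive_tool --pt "0 0 0 0" --pt "0 0 0 0" --pt "0 0 0 0" --pt "0 0 0 0" --pt "0 0 0 0" --pt "0 0 0 0" --claw 1

```text
time: 16.83
ee_pos: [0.4374, -0.2397, 0.0141]
orientation: [0.001, -0.062, 0.998, -0.001]
wrist_force: [-1.1, 3.9, 8.4]
grip_width: 0.0606
```

drive_tool --pt "0 0 -0.02 0" --pt "0 0 -0.028 0" --pt "0 0 -0.028 0" --pt "0 0 -0.028 0" --pt "0 0 0 0" --pt "0 0 0 0"

```text
time: 17.33
ee_pos: [0.4372, -0.2399, 0.1182]
orientation: [0.002, -0.062, 0.998, -0.001]
wrist_force: [-0.3, -0.9, -3.0]
grip_width: 0.0611
```

```bash
python3 t.py
```

```text
17.3333 [ 0.4372 -0.2399  0.1182] [-0.124  0.992 -0.003] [-0.3 -0.9 -3. ] 0.06105157461697586
pocket -0.088 in tool [-0.0827  0.3067 -0.0006]
pocket 0 in tool [-1.707e-01  3.067e-01 -3.000e-04]
pocket 0.088 in tool [-0.2587  0.3067  0.    ]
```

drive_tool --pt "-0.0083 0.0307 0 0" --pt "-0.0083 0.0307 0 0" --pt "-0.0083 0.0307 0 0" --pt "-0.0083 0.0307 0 0" --pt "-0.0083 0.0307 0 0" --pt "-0.0083 0.0307 0 0" --pt "-0.0083 0.0307 0 0" --pt "-0.0083 0.0307 0 0"

```text
time: 18.0
ee_pos: [0.4713, 0.0141, 0.1149]
orientation: [-0.0, -0.062, 0.998, 0.0]
wrist_force: [0.3, -0.5, -2.0]
grip_width: 0.0612
```

drive_tool --pt "-0.0083 0.0307 0 0" --pt "-0.0083 0.0307 0 0" --pt "0 0 0 0" --pt "0 0 0 0" --pt "0 0 0 0" --pt "0 0 0 0"

```text
time: 18.5
ee_pos: [0.4804, 0.0747, 0.1153]
orientation: [-0.0, -0.062, 0.998, -0.0]
wrist_force: [-0.5, -0.9, -1.5]
grip_width: 0.061
```

```bash
python3 t.py; python3 w.py w12
```

```text
18.5 [0.4804 0.0747 0.1153] [-0.123  0.992 -0.   ] [-0.5 -0.9 -1.5] 0.061023531645205825
pocket -0.088 in tool [-0.0008 -0.0001 -0.    ]
pocket 0 in tool [-0.0888 -0.0001 -0.0001]
pocket 0.088 in tool [-1.768e-01 -0.000e+00 -1.000e-04]
18.5 [0.4804 0.0747 0.1153] tool x [-9.924e-01 -1.231e-01  7.000e-04] y [-1.231e-01  9.924e-01 -2.000e-04] 0.061023531645205825 [ 0.1  -0.26  1.97 -0.    1.43 -1.59]
[316, 341] 17356.0 c [0.5491 0.0832] r 0.0595 in tool [-0.0693 -0.0001]
```

View pics/w12.png

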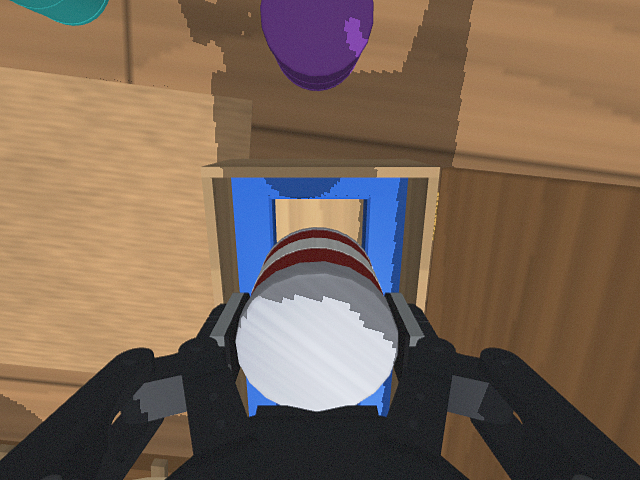

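Aligned over pocket0. I'll lower, release, rise and check.

drive_tool --pt "-0.0008 0 0.022 0" --pt "0 0 0.022 0" --pt "0 0 0.022 0" --pt "0 0 0.018 0" --pt "0 0 0.008 0" --pt "0 0 0.004 0" --pt "0 0 0 0" --pt "0 0 0 0"

```text
time: 19.22
ee_pos: [0.482, 0.0751, 0.0206]
orientation: [0.001, -0.062, 0.998, -0.0]
wrist_force: [-0.1, -0.1, -3.3]
grip_width: 0.0611
```

drive_tool --pt "0 0 0.001 0" --pt "0 0 0 0" --pt "0 0 0 0" --pt "0 0 0 0" --claw -0.8

```text
time: 19.55
ee_pos: [0.4816, 0.0755, 0.019]
orientation: [0.0, -0.062, 0.998, 0.0]
wrist_force: [0.2, -0.2, 0.1]
grip_width: 0.0767
```

drive_tool --pt "0 0 -0.01 0" --pt "0 0 -0.025 0" --pt "0 0 -0.035 0" --pt "0 0 -0.035 0" --pt "0 0 0 0" --pt "0 0 0 0" --claw -1

```text
time: 20.05
ee_pos: [0.4825, 0.0757, 0.1265]
orientation: [0.002, -0.062, 0.998, 0.0]
wrist_force: [-0.0, -0.4, -0.7]
grip_width: 0.0855
```

```bash
python3 w.py w13; python3 t.py scene top;python3 - <<'E'
import cv2,glob,os,numpy as np
a=cv2.imread(max(glob.glob('pics/scene_*.png'),key=os.path.getmtime));b=cv2.imread('pics/w13.png')
cv2.imwrite('pics/sF.png',np.hstack([cv2.resize(a,(400,300)),cv2.resize(b,(400,300))]))
E
```

```text
20.05 [0.4825 0.0757 0.1265] tool x [-0.9923 -0.124  -0.0043] y [-1.240e-01  9.923e-01 -1.000e-04] 0.08545646760778666 [ 0.1  -0.26  1.95 -0.    1.45 -1.59]
[315, 359] 4163.0 c [0.572 0.086] r 0.0317 in tool [-0.0896 -0.0008]
[315, 249] 5829.5 c [0.4824 0.0747] r 0.0315 in tool [ 0.0008 -0.001 ]
20.1 [0.4817 0.0756 0.1247] [-0.124  0.992 -0.   ] [-0.7  0.  -0.7] 0.08549751614559434
pocket -0.088 in tool [ 0.0006 -0.0008 -0.    ]
pocket 0 in tool [-0.0874 -0.0009  0.0001]
pocket 0.088 in tool [-0.1754 -0.0009  0.0003]
scene_201
top_201
```

View pics/sF.png

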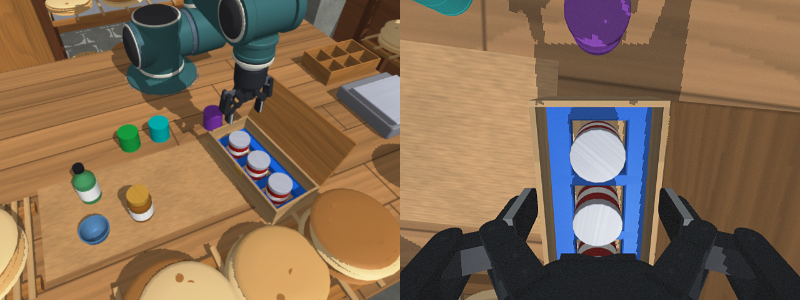

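All three tins are seated and the lid is still open. Next I'll rise, cross over the lid, turn the tool 90° so its narrow side faces the lid, and close the fingers.

drive_tool --pt "0 0 -0.036 0" --pt "0 0 -0.036 0" --pt "0 0 -0.036 0" --pt "0 0 -0.036 0" --pt "0 0 0 0" --claw 1

```text
time: 20.62
ee_pos: [0.4827, 0.0757, 0.2739]
orientation: [0.003, -0.062, 0.998, 0.0]
wrist_force: [1.1, -0.6, 2.2]
grip_width: 0.0258
```

drive_tool --pt "-0.0126 0.0286 0 0" --pt "-0.0126 0.0286 0 0" --pt "-0.0126 0.0286 0 0" --pt "-0.0126 0.0286 0 0" --pt "-0.0126 0.0286 0 0" --pt "-0.0126 0.0286 0 0" --pt "-0.0126 0.0286 0 0" --pt "0 0 0 0"

```text
time: 21.28
ee_pos: [0.5445, 0.2891, 0.2649]
orientation: [-0.002, -0.063, 0.998, -0.0]
wrist_force: [-0.5, -0.2, -0.8]
grip_width: -0.0002
```

drive_tool --pt "0 0 0 0.1208" --pt "0 0 0 0.1208" --pt "0 0 0 0.1208" --pt "0 0 0 0.1208" --pt "0 0 0 0.1208" --pt "0 0 0 0.1208" --pt "0 0 0 0.1208"

```text
time: 21.87
ee_pos: [0.544, 0.2849, 0.2662]
orientation: [-0.001, 0.356, 0.935, -0.001]
wrist_force: [-0.3, 0.1, -0.8]
grip_width: 0.0002
```

drive_tool --pt "0 0 0 0.1208" --pt "0 0 0 0.1208" --pt "0 0 0 0.1208" --pt "0 0 0 0.1208" --pt "0 0 0 0.1208" --pt "0 0 0 0.1208" --pt "0 0 0 0" --pt "0 0 0 0"

```text
time: 22.53
ee_pos: [0.5441, 0.285, 0.2666]
orientation: [-0.0, 0.66, 0.751, -0.001]
wrist_force: [-0.3, 0.7, 0.1]
grip_width: -0.0003
```

```bash
python3 t.py scene top wrist;python3 - <<'E'
import cv2,glob,os,numpy as np
g=lambda n:cv2.imread(max(glob.glob('pics/%s_*.png'%n),key=os.path.getmtime))
cv2.imwrite('pics/sG.png',np.hstack([cv2.resize(g('scene'),(400,300)),cv2.resize(g('top'),(400,300))]))
E
```

```text
22.5333 [0.5441 0.285  0.2666] [ 0.992  0.128 -0.001] [-0.3  0.7  0.1] -0.000289015464554611
pocket -0.088 in tool [-2.005e-01 -8.920e-02  2.000e-04]
pocket 0 in tool [-2.009e-01 -1.200e-03  1.000e-04]
pocket 0.088 in tool [-0.2013  0.0868 -0.    ]
scene_225
top_225
wrist_225
```

View pics/sG.png

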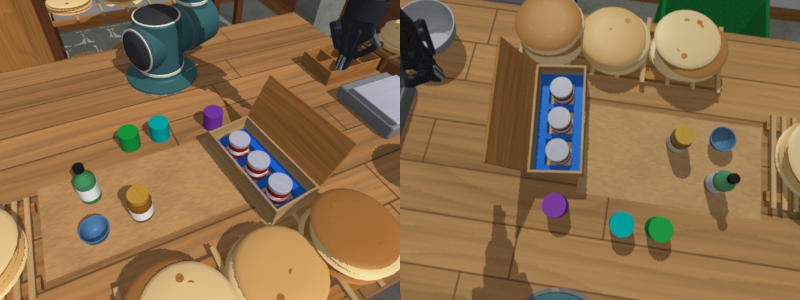

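Fingers are closed behind the lid and the tins are undisturbed. I'll descend to a tip height of about 0.172 m and begin the push.

drive_tool --pt "0 0 0.0352 0" --pt "0 0 0.0352 0" --pt "0 0 0.0352 0" --pt "0 0 0 0" --pt "0 0 0 0"

```text
time: 23.1
ee_pos: [0.5436, 0.2849, 0.1613]
orientation: [-0.001, 0.661, 0.75, -0.001]
wrist_force: [-0.2, -0.3, 1.3]
grip_width: -0.0
```

drive_tool --pt "-0.015 0 0 0" --pt "-0.015 0 0 0" --pt "-0.012 0 0 0" --pt "-0.01 0 0 0" --pt "-0.01 0 0 0" --pt "0 0 0 0" --pt "0 0 0 0"

```text
time: 23.68
ee_pos: [0.5521, 0.2231, 0.1624]
orientation: [0.0, 0.662, 0.749, 0.0]
wrist_force: [0.0, 0.1, -0.2]
grip_width: 0.0004
```

```bash
python3 t.py scene top wrist;python3 - <<'E'
import cv2,glob,os,numpy as np
g=lambda n:cv2.imread(max(glob.glob('pics/%s_*.png'%n),key=os.path.getmtime))
cv2.imwrite('pics/sH.png',np.hstack([cv2.resize(g('scene')[0:300,240:640],(400,300)),cv2.resize(g('wrist'),(400,300))]))
E
```

```text
23.6833 [0.5521 0.2231 0.1624] [0.992 0.123 0.   ] [ 0.   0.1 -0.2] 0.0004330244648228034
pocket -0.088 in tool [-1.385e-01 -8.860e-02 -1.000e-04]
pocket 0 in tool [-0.1385 -0.0006 -0.    ]
pocket 0.088 in tool [-0.1384  0.0874  0.    ]
scene_236
top_236
wrist_236
```

View pics/sH.png

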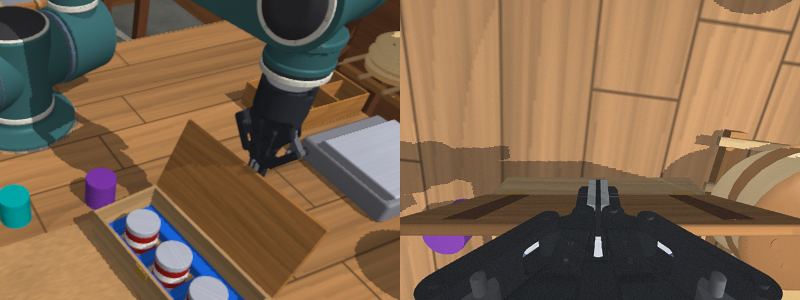

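The fingertips are just behind the lid's outer face. Pushing slowly past upright.

drive_tool --pt "-0.008 0 0 0" --pt "-0.008 0 0 0" --pt "-0.008 0 0 0" --pt "-0.008 0 0 0" --pt "-0.008 0 0 0" --pt "-0.008 0 0 0"

```text
time: 24.33
ee_pos: [0.558, 0.175, 0.1621]
orientation: [0.0, 0.662, 0.75, -0.0]
wrist_force: [-0.4, 0.2, -1.1]
grip_width: -0.0
```

drive_tool --pt "-0.008 0 0 0" --pt "-0.008 0 0 0" --pt "-0.008 0 0 0" --pt "-0.006 0 0 0" --pt "0 0 0 0" --pt "0 0 0 0" --pt "0 0 0 0" --pt "0 0 0 0"

```text
time: 25.0
ee_pos: [0.5616, 0.1466, 0.1621]
orientation: [-0.0, 0.662, 0.75, 0.0]
wrist_force: [1.2, -0.1, 0.1]
grip_width: 0.0002
```

drive_tool --pt "0 0 0 0" --pt "0 0 0 0" --pt "0 0 0 0" --pt "0 0 0 0" --pt "0 0 0 0" --pt "0 0 0 0"

```text
time: 25.5
ee_pos: [0.5616, 0.1463, 0.1621]
orientation: [0.0, 0.662, 0.75, 0.0]
wrist_force: [-1.9, -0.7, 0.3]
grip_width: -0.0002
```

```bash
python3 t.py scene top wrist;python3 - <<'E'
import cv2,glob,os,numpy as np
g=lambda n:cv2.imread(max(glob.glob('pics/%s_*.png'%n),key=os.path.getmtime))
cv2.imwrite('pics/sI.png',np.hstack([cv2.resize(g('scene')[80:380,240:640],(400,300)),cv2.resize(g('wrist'),(400,300))]))
E
```

```text
25.5 [0.5616 0.1463 0.1621] [0.992 0.124 0.   ] [-1.9 -0.7  0.3] -0.0001637112417508508
pocket -0.088 in tool [-0.061  -0.0886 -0.    ]
pocket 0 in tool [-0.0611 -0.0006 -0.    ]
pocket 0.088 in tool [-0.0612  0.0874  0.    ]
scene_255
top_255
wrist_255
```

View pics/sI.png

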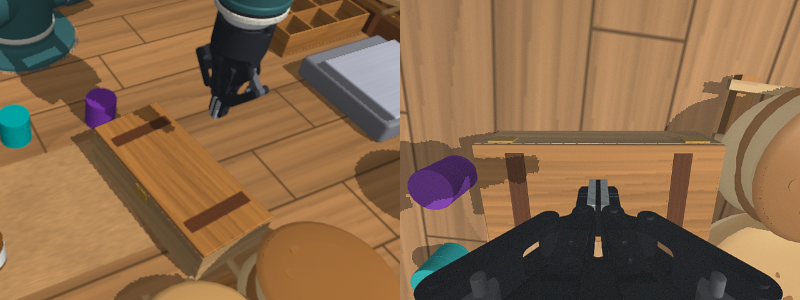

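The lid has fallen shut. I'll back the arm up and make a final check.

drive_tool --pt "0 0 -0.03 0" --pt "0 0 -0.035 0" --pt "0 0 -0.035 0" --pt "0.02 0 -0.02 0" --pt "0.03 0 0 0" --pt "0.03 0 0 0" --pt "0 0 0 0" --pt "0 0 0 0"

```text
time: 26.32
ee_pos: [0.5514, 0.2267, 0.2819]
orientation: [-0.0, 0.661, 0.75, -0.0]
wrist_force: [0.3, -0.7, 0.6]
grip_width: 0.0001
```

drive_tool --pt "0 0 0 0" --pt "0 0 0 0" --pt "0 0 0 0" --pt "0 0 0 0"

```text
time: 26.65
ee_pos: [0.5518, 0.225, 0.2821]
orientation: [0.0, 0.662, 0.749, 0.0]
wrist_force: [0.5, -1.2, -0.1]
grip_width: 0.0003
```

```bash
python3 t.py scene top;python3 - <<'E'
from h import *
import glob,os
g=lambda n:cv2.imread(max(glob.glob('pics/%s_*.png'%n),key=os.path.getmtime))
a,b=g('scene'),g('top')
d=env.get_image('scene'); c=np.array([.5686,.0856]); th=np.deg2rad(7.1); ax=np.array([np.cos(th),np.sin(th)]); ay=np.array([-ax[1],ax[0]])
q=np.array([proj(d,[*(c+ax*i*.15+ay*j*.069),.0805]) for i,j in((1,1),(1,-1),(-1,-1),(-1,1))])
cv2.polylines(a,[np.int32(q*16)],True,(0,0,255),1,cv2.LINE_AA,4)
cv2.imwrite('pics/sJ.png',np.hstack([cv2.resize(a[150:450,180:580],(400,300)),cv2.resize(b,(400,300))]))
E
```

```text
26.65 [0.5518 0.225  0.2821] [0.992 0.123 0.   ] [ 0.5 -1.2 -0.1] 0.0002833059225386419
pocket -0.088 in tool [-0.1404 -0.0885 -0.    ]
pocket 0 in tool [-0.1404 -0.0005 -0.    ]
pocket 0.088 in tool [-0.1404  0.0875  0.    ]
scene_266
top_266
```

View pics/sJ.png

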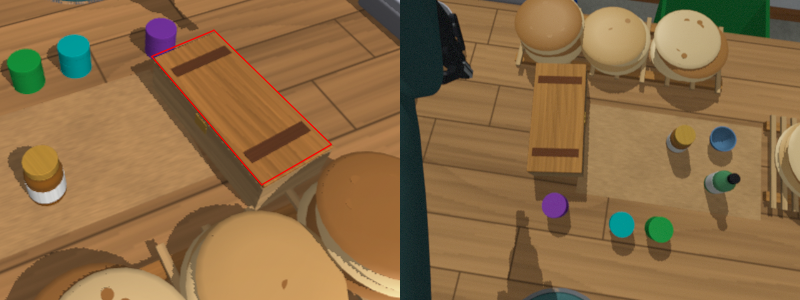

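The lid lies flat: its outline matches the predicted shut lid. The jar, bottle and bowl are in place and the arm is clear, so I'll hand in.

```bash
python3 -c "
from station import env
print(env.finish_job())"
```

```text
the job is handed in; nothing more can be done
None
```

The job is handed in: all three red spice tins are upright in the box, one per pocket, and the lid is fully shut. I lowered each tin until its base was a few millimetres above the pocket floor before letting go, then pushed the lid past upright from behind with closed fingers. It took about 27 s of the 72 s allowed. The hand-in gives no verdict.

**Last checks**
- **Tins:** the wrist pictures taken after each release put every tin within about 4 mm of its pocket centre, standing upright. The lid was still open at that point. I could not see the tins again once the lid was shut.
- **Lid:** its outline in the scene picture matches the predicted shut outline at the right height.
- **Surroundings:** the jar, bottle, bowl and the green, purple and turquoise look-alikes look unmoved in the final pictures; I judged this by eye rather than measuring it. The arm stands clear.

**What went wrong or disagreed**
- **Missed grip:** the first grip closed on top of the first tin, pressing it with about 8 N. The fingertips sat roughly 11 mm behind the reported TCP when closed and 24 mm behind when open, not 19 mm ahead as described. I corrected for this and all later grips held.
- **Camera disagreement:** the fixed cameras disagreed with the wrist camera by a few millimetres, so I used the wrist camera's measurements.

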